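# Light selector up three clicks, then store

## Robot

A 6-joint arm with a two-finger parallel gripper is mounted at the origin on the work surface. World frame = base frame: x ahead of the robot, y to its left, z up, the work surface at z = 0. Lengths are in m, angles in rad, forces in N, time in s.
With the tool pointing down it reaches from about 0.35 to 0.925 m from the base axis. Payload 6.4 kg.
Tool frame: the origin (TCP) lies at the very end of the fingers, on their centre line; the grasp point (between the pads) lies 19 mm behind it; x points along the fingers, z is the direction in which the jaws open and shut, and the axes are right-handed (so a half turn about x gives the same grasp; the last joint's range is limited). The gripper opens to 94 mm and grips with 3 to 60 N. Pads are 16 mm wide; open, the fingers measure 119 mm over their backs; the gripper's body (75 mm by 177 mm) begins 78 mm behind the grasp point.
Start: joints at [-1.288, 0.245, 1.558, -0, 1.339, -0.174], TCP at [0.287, -0.583, 0.205] pointing down, gripper open.
Joint ranges: [-3.13, 3.13], [-1.02, 2.26], [0.13, 2.54], [-0.95, 4.09], [0.21, 2.88], [-2.74, 2.74]. Speed limits (rad/s): [2.57, 2.57, 3.14, 3.14, 3.14, 3.14].

## Interface

Orientations are given as a unit quaternion [x, y, z, w].
In Python, from rig import r gives the robot as it stands.
- The arm moves only by the shell command python3 -m handwheel 'ROWS'. ROWS is JSON, a list of rows, each an object of numbers: "dx", "dy", "dz": the shift along the tool's x, y, z in m; "rx", "ry", "rz": the turn, a rotation vector about the tool's x, y, z in rad; "fingers": the closure, from 0 (fully open) to 1 (shut). In form: [{"dx": .., "dy": .., "dz": .., "rx": .., "ry": .., "rz": .., "fingers": ..}, ...]. A call has 1 to 20 rows; each row shifts and turns the commanded pose from where the row before left it, along the tool's axes as they then stand; what a row does not reach is not made up. A row lasts 1/10 s, in which the tool goes at most 50 mm and 8.59 degrees, less where a joint would pass 70% of its speed; a pose out of reach is approached as far as the arm can. A call is refused whole if a number of a shift passes 0.05 or a number of a turn 0.15, either way. A call with a gripper value outside its range is refused whole. The fingers move at their own pace and stop on an object; the grip force is fixed at half the most. Time passes only in rows, so rows that do not move let the fingers close. It gives the time, the measured TCP pose, the force and the opening at its end, in the units of the state.
- r.get_state(): the state, without advancing time (a new reading comes with each control period).
- r.capture(name): name is "scene" or "side" or "wrist"; returns the picture (480x640x3 uint8, red, green, blue); there is no depth.
- r.calibration(name): a dict with "fx", "fy", "cx", "cy" (pixels), "k1" (the pictures are not rectified: a ray, as slopes to the right and down, at radius r is drawn at 1 + k1 r^2 times it, then the intrinsics apply), "pose" (4x4, takes a point from camera to world coordinates). Camera axes: x right, y up, looking along -z (the intrinsics and any distortion apply to the point x, -y, -z); pixel columns grow to the right and rows downward; lengths in m; the calibration is good to about 2 mm. A picture is of the moment at which its call begins: read the wrist's pose just before it. calibration takes no time and is no camera call; for the wrist camera it gives the pose at the moment of the call.
- r.hand_in(): hands the job in, once; it reports no verdict.
The state is a dict: "t": time; "joints": joint angles; "dq": joint speeds; "tau": joint torques, N m; "tool_pos": TCP position; "tool_rot": TCP orientation; "ft_force": force on the tool from outside, world axes, zero at the start; "moment": the same for the moment, N m; "width": finger opening in m.
Only numpy, scipy, OpenCV 4.12 (cv2) and the standard library are available. Lean on these libraries where they do the work, as an engineer would, in place of code of your own. Each camera call takes 0.05 s, during which the arm holds its last target. There are 200 camera calls.

## Task

On the light controller, push the orange pointer of the rotary selector round with a fingertip, gently, until it rests exactly three clicks further clockwise (seen from above) than it started. Then press the green button all the way down to store the setting and let it come back up. Do not press the red button, do not lift or shove the button boxes, and leave everything else on the bench where it is.

Things in the scene. Friction and masses are not known exactly. Their poses are not given: they have to be found in the camera images.
- light_unit: light controller, fixed to the bench: grey box 160 x 160 mm, 55 mm high, black top panel. Origin at the centre of its underside; z up; the selector's turning axis is this z axis. On the panel 8 dots on a circle of 63 mm radius mark the 8 positions, 30 degrees apart: the first green, the next seven yellow, clockwise.
- selector (a joint): angle of the selector in rad, growing clockwise seen from above; 0 at the green dot, 0.5236 (30 degrees) per click, last position 3.665 (end stops just beyond the first and last). It starts in any of the first five positions. A spring detent holds it at each position: 2 to 4 N sideways at the pointer's end carries it out of the valley; once past the half-way point between two positions (15 degrees) it snaps on into the next by itself and rests there.
- selector_tip (a point): point at the outer end of the orange pointer, 45 mm from the turning axis and 85 mm above the bench; its x axis points outward along the pointer, z up. The pointer is an upright bar 12 mm thick with a white line along its pointing half; it runs from 48 mm out on the pointing side to 18 mm on the other side of the axis, and from 65 to 96 mm above the bench. It stands on a grey disc of 76 mm diameter whose top is 65 mm above the bench and which turns with it.
- green_box: loose grey box with the green button, 90 x 90 mm, 45 mm high, 0.7 kg, on rubber feet; origin at the centre of its underside, z up. Stands to the left or right of the light controller (the red one on the other side).
- green_button_top (a point): centre of the top face of the green button, on the middle of its box, 67 mm above the bench when up; the button is 36 mm across
- green_button (a joint): how far the green button is down, m: 0 up, 0.006 fully down; springs back. Fully down takes about 5 N.
- red_box: loose grey box with the red button, the same size; origin at the centre of its underside
- red_button (a joint): how far the red button is down, m: 0 up, 0.006 fully down. Not to be pressed.
- flux_bottle: loose amber bottle, 36 mm across, 90 mm high, origin under its centre; bystander
- lens: loose brass objective lens, 32 mm across, 50 mm high, origin under its centre; bystander
- spool: loose steel-coloured spool, 56 mm across, 30 mm high, origin under its centre; bystander
- screwdriver: loose screwdriver, 160 mm long, red handle, lying; bystander
- tweezers: loose steel tweezers, 130 mm long, 4 mm thick, lying, origin at the middle; bystander
- board_tray: loose black tray with three green circuit boards, 120 x 90 x 22 mm, origin under its centre; bystander

How it is judged:
On the way, in this order (a step that is already met when the one before it is completed fails the run):
1. the selector rests three clicks clockwise of its start (distance of selector_tip from where it was at the start of the episode between 0.057 and 0.07 m and value of joint selector above 1.3 rad and velocity of joint selector between -0.3 and 0.3 rad/s), for 0.2 s.
2. the green button is pressed down, the selector still three clicks on (distance of selector_tip from where it was at the start of the episode between 0.057 and 0.07 m and value of joint selector above 1.3 rad and value of joint green_button above 0.0045 m), for 0.05 s.
At the end, for the whole second after the job is handed in: The selector stands three clicks (90 degrees, within about 10) clockwise of its start; the green button has been pressed (at least 4.5 of its 6 mm) after that and is up again; the red button is up; boxes and bystanders are upright and within 25 mm of their starts (distance of selector_tip from where it was at the start of the episode between 0.057 and 0.07 m and value of joint selector above 1.3 rad and value of joint each of green_button, red_button below 0.002 m and distance of each of flux_bottle, lens, spool, screwdriver, tweezers, board_tray, green_box, red_box from where it was at the start of the episode below 0.025 m and angle between each of flux_bottle, lens, spool, screwdriver, tweezers, board_tray, green_box, red_box's own z axis and vertical below 0.15 rad); the robot touches nothing.
It fails at once if the red button is pressed (over 3 mm) (value of joint red_button above 0.003 m).
It fails at once if the green button is pressed (over 3 mm) while the selector is not three clicks on (value of joint green_button above 0.003 m and not (distance of selector_tip from where it was at the start of the episode between 0.057 and 0.07 m and value of joint selector above 1.3 rad)).
It fails at once if the light controller or its selector is pushed or squeezed by the fingers with more than 25 N (contact force between the fingers and light_unit above 25 N).
It fails at once if a button box is lifted over 10 mm or shoved over 25 mm (height (world z) of any of green_box, red_box above 0.01 m or distance of any of green_box, red_box from where it was at the start of the episode above 0.025 m).
It fails at once if a bystander is moved over 25 mm (distance of any of flux_bottle, lens, spool, screwdriver, tweezers, board_tray from where it was at the start of the episode above 0.025 m).
It also fails if it takes over 58 s, if anything falls off the work surface, if the arm or the gripper's body presses on something with over 40 N, if the wrist force passes 120 N, or if a joint passes its speed limit or range.

## Working session

There is one attempt and no reset: what is moved stays moved. The work goes in short steps, Python scripts to look and compute and a shell command to move; the robot and the scene stay as the last step left them, time stands still between calls to the robot, and variables do not carry over. Pictures are saved under pics/ and viewed, about 8 in all and at most 12, crops included, and the job is handed in when it is done.

```bash
mkdir -p pics; ls; python3 - <<'E'
from rig import r
import cv2
s=r.get_state();print(s)
for n in("scene","side"):
    im=r.capture(n);cv2.imwrite(f"pics/{n}0.png",im[:,:,::-1]);c=r.calibration(n);print(n,c)
E
```

```text
pics
{'t': 0.0, 'joints': array([-1.28809523e+00,  2.45792780e-01,  1.55898965e+00, -3.38941269e-06,
        1.33865577e+00, -1.74085867e-01]), 'dq': array([ 0.00011444, -0.00109316,  0.00128445, -0.00180283, -0.00058675,
       -0.00141861]), 'tau': array([-3.37684287e-04, -4.15835416e+01, -3.14597726e+01,  6.85765967e-02,
        3.32918647e-02, -1.50342285e-04]), 'tool_pos': array([ 0.28654137, -0.5827849 ,  0.20437206]), 'tool_rot': array([ 0.37424358,  0.60070862, -0.373374  ,  0.59973556]), 'ft_force': array([ 0.58015729, -0.46088002, -1.25126332]), 'moment': array([-0.00595712,  0.00901919, -0.01991266]), 'width': 0.0940642359159133}
scene {'fx': 472.71060078870323, 'fy': 472.71060078870323, 'cx': 328.86114380159677, 'cy': 239.69390303613056, 'k1': 0.032548090800125835, 'pose': array([[ 0.07801241, -0.53782492,  0.83943935,  1.50860871],
       [ 0.99682552,  0.02864766, -0.07428451, -0.07722444],
       [ 0.01590408,  0.84256968,  0.53835248,  0.66804968],
       [ 0.        ,  0.        ,  0.        ,  1.        ]])}
side {'fx': 442.85728982840664, 'fy': 442.85728982840664, 'cx': 319.60145622912415, 'cy': 240.82214368919261, 'k1': -0.09079830703249939, 'pose': array([[-0.98996555,  0.07686003, -0.11857804,  0.47964542],
       [-0.1409472 , -0.59708309,  0.78969974,  0.81133904],
       [-0.0101046 ,  0.79848877,  0.60192489,  0.6927849 ],
       [ 0.        ,  0.        ,  0.        ,  1.        ]])}
```

View pics/scene0.png

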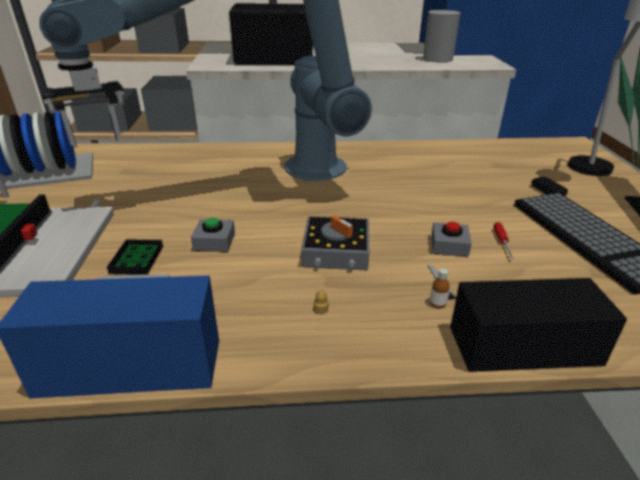

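View pics/side0.png

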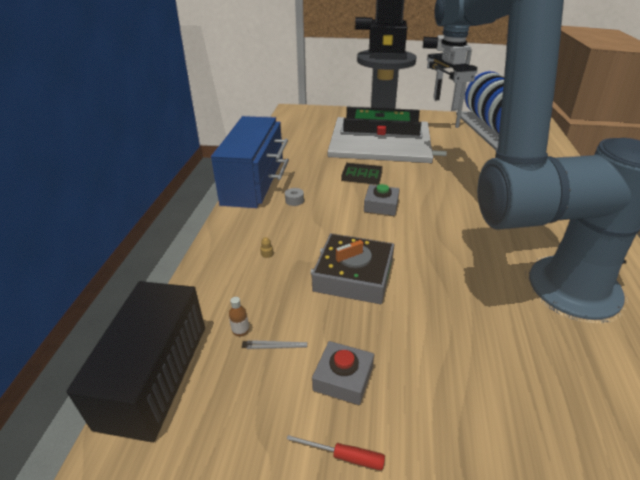

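```bash
cat > h.py <<'E'
import numpy as np, cv2
def ray(c,uv):
    K=np.array([[c['fx'],0,c['cx']],[0,c['fy'],c['cy']],[0,0,1]])
    p=cv2.undistortPoints(np.array(uv,float).reshape(-1,1,2),K,np.array([c['k1'],0,0,0,0.]))[:,0]
    d=np.c_[p[:,0],-p[:,1],-np.ones(len(p))]@c['pose'][:3,:3].T
    return c['pose'][:3,3],d
def onplane(c,uv,z):
    o,d=ray(c,uv); return o+d*((z-o[2])/d[:,2])[:,None]
def blobs(m,amin=3):
    n,l,s,ce=cv2.connectedComponentsWithStats(m.astype(np.uint8))
    return [(ce[i],s[i,4],l==i) for i in range(1,n) if s[i,4]>=amin]
E
python3 - <<'E'
from rig import r
from h import *
np.set_printoptions(precision=3,suppress=True)
for n,box in(("scene",(295,205,380,275)),("side",(305,225,405,305))):
    bgr=cv2.imread(f"pics/{n}0.png");c=r.calibration(n)
    H,S,V=[a.astype(int) for a in cv2.split(cv2.cvtColor(bgr,cv2.COLOR_BGR2HSV))]
    u,v=np.meshgrid(range(640),range(480));inb=(u>box[0])&(u<box[2])&(v>box[1])&(v<box[3])
    print(n)
    for nm,m,z in(("yellow",(H>20)&(H<35)&(S>110)&(V>90)&inb,.055),("greendot",(H>40)&(H<80)&(S>90)&(V>50)&inb,.055),
      ("orange",(H>5)&(H<=19)&(S>130)&(V>80)&inb,.09),
      ("greenbtn",(H>40)&(H<85)&(S>120)&(V>50)&~inb,.065),("redbtn",((H<6)|(H>174))&(S>140)&(V>80)&~inb,.065)):
        for ce,a,l in blobs(m,3 if inb[0,0]==0 and 'btn' not in nm else 60): print(nm,ce,a,onplane(c,[ce],z)[0])
    x0,y0,x1,y1=box
    cv2.imwrite(f"pics/{n}crop.png",cv2.resize(bgr[y0:y1,x0:x1],None,fx=6,fy=6,interpolation=cv2.INTER_CUBIC)[:,:600])
a=cv2.imread("pics/scenecrop.png");b=cv2.imread("pics/sidecrop.png")
w=np.zeros((480,1110,3),np.uint8);w[:420,:510]=a[:480];w[:480,510:]=b[:480]
cv2.imwrite("pics/crops.png",cv2.resize(w,(800,346)))
E
```

```text
scene
yellow [312.5 227.2] 10 [ 0.492 -0.029  0.055]
yellow [311.2 234. ] 10 [ 0.525 -0.034  0.055]
yellow [361.364 236.091] 11 [0.541 0.088 0.055]
yellow [317.214 240.643] 14 [ 0.555 -0.021  0.055]
yellow [354.385 242.385] 13 [0.568 0.067 0.055]
yellow [328.286 244.857] 14 [0.575 0.004 0.055]
yellow [342.  245.5] 16 [0.58  0.036 0.055]
greendot [361.385 229.385] 13 [0.509 0.092 0.055]
orange [340.403 225.921] 253 [0.548 0.035 0.09 ]
greenbtn [  9.388 213.989] 449 [ 0.407 -0.781  0.065]
greenbtn [211.5   222.907] 108 [ 0.476 -0.279  0.065]
greenbtn [136.548 255.422] 469 [ 0.61  -0.425  0.065]
redbtn [452.676 226.245] 102 [0.523 0.319 0.065]
redbtn [500.413 232.12 ] 150 [0.556 0.428 0.065]
redbtn [ 27.39  231.082] 146 [ 0.493 -0.702  0.065]
side
yellow [352.933 239.6  ] 15 [ 0.527 -0.04   0.055]
yellow [340.056 242.111] 18 [ 0.556 -0.027  0.055]
yellow [366.625 242.125] 16 [ 0.493 -0.035  0.055]
yellow [330.353 248.   ] 17 [ 0.576 -0.001  0.055]
yellow [326.882 256.588] 17 [0.58  0.032 0.055]
yellow [330.222 265.5  ] 18 [0.569 0.062 0.055]
yellow [341.118 272.412] 17 [0.542 0.082 0.055]
greendot [355.636 274.909] 11 [0.51  0.086 0.055]
orange [349.78  250.537] 313 [0.528 0.047 0.09 ]
greenbtn [382.331 115.328] 329 [ 0.478 -0.83   0.065]
redbtn [381.013 129.351] 77 [ 0.479 -0.694  0.065]
redbtn [343.658 358.888] 304 [0.513 0.322 0.065]
redbtn [359.193 456.187] 748 [0.473 0.494 0.065]
```

View pics/crops.png

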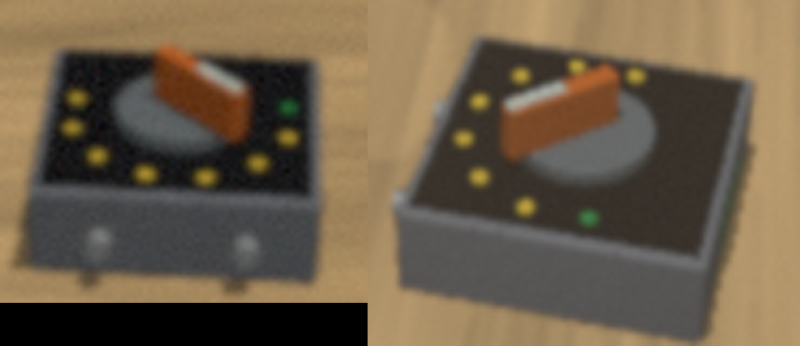

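```bash
python3 - <<'E'
from rig import r
from h import *
from scipy.optimize import least_squares
np.set_printoptions(precision=4,suppress=True)
D={"scene":[(361.385,229.385),(361.364,236.091),(354.385,242.385),(342,245.5),(328.286,244.857),(317.214,240.643),(311.2,234),(312.5,227.2)],
"side":[(355.636,274.909),(341.118,272.412),(330.222,265.5),(326.882,256.588),(330.353,248),(340.056,242.111),(352.933,239.6),(366.625,242.125)]}
W={"scene":[(352.1,225.8),(333.2,216.6)],"side":[(336.8,250),(361.5,241.9)]}
B={"scene":[(211.5,222.9)],"side":[(382,190)]}
P=[]
for n in D:
    c=r.calibration(n);p=onplane(c,D[n],.055)[:,:2];P.append(p)
    f=lambda q:np.r_[q[0]+.063*np.cos(q[2]-np.arange(8)*np.pi/6)-p[:,0],q[1]+.063*np.sin(q[2]-np.arange(8)*np.pi/6)-p[:,1]]
    s=least_squares(f,[.516,.026,1.6]);print(n,s.x,np.degrees(s.x[2]),"rms",np.sqrt(np.mean(s.fun**2)))
    w=onplane(c,W[n],.096);print(" pointer",w,"click",np.degrees(s.x[2]-np.arctan2(*(w[0]-w[1])[1::-1]))/30)
    print(" green",onplane(c,B[n],.067))
c=r.calibration("wrist");s=r.get_state();R=c['pose'];print(R,s['tool_pos'])
from scipy.spatial.transform import Rotation as Ro
print(Ro.from_quat(s['tool_rot']).as_matrix(),c['fx'])
E
```

```text
scene [0.5171 0.0292 1.6948] 97.10565205323651 rms 0.00045806364228602513
 pointer [[0.5588 0.0612 0.096 ]
 [0.5131 0.0204 0.096 ]] click 1.8453063032980412
 green [[ 0.4789 -0.2786  0.067 ]]
side [0.5182 0.0235 1.6978] 97.27701859781862 rms 0.0004693521661440274
 pointer [[0.5554 0.0565 0.096 ]
 [0.504  0.0204 0.096 ]] click 2.0740371450020207
 green [[ 0.4644 -0.2634  0.067 ]]
[[ 0.4408  0.8721  0.2125  0.3478]
 [-0.8976  0.429   0.1014 -0.5543]
 [-0.0027 -0.2354  0.9719  0.3843]
 [ 0.      0.      0.      1.    ]] [ 0.2865 -0.5829  0.2045]
[[-0.0005  0.8975  0.441 ]
 [ 0.0016  0.441  -0.8975]
 [-1.      0.0003 -0.0016]] 368.55079019450216
```

```bash
python3 -m handwheel '[{"dy":0.038,"dz":-0.024,"fingers":1},{"dy":0.038,"dz":-0.024,"fingers":1},{"dy":0.038,"dz":-0.024,"fingers":1},{"dy":0.038,"dz":-0.024,"fingers":1},{"dy":0.038,"dz":-0.024,"fingers":1},{"dy":0.038,"dz":-0.024,"fingers":1},{"fingers":1},{"fingers":1}]'
python3 - <<'E'
from rig import r
from h import *
c=r.calibration("wrist");im=r.capture("wrist");bgr=im[:,:,::-1].copy();cv2.imwrite("pics/w1.png",bgr)
H,S,V=[a.astype(int) for a in cv2.split(cv2.cvtColor(bgr,cv2.COLOR_BGR2HSV))]
for ce,a,l in blobs((H>40)&(H<85)&(S>120)&(V>50),100):
    v,u=np.nonzero(l); print(ce,a,onplane(c,[ce],.067)[0],u.min(),u.max(),v.min(),v.max())
E
```

```text
[603.38375617 183.68317603] 11549 [ 0.43526899 -0.78532257  0.067     ] 534 639 57 271$[0]: bad value
```

View pics/w1.png

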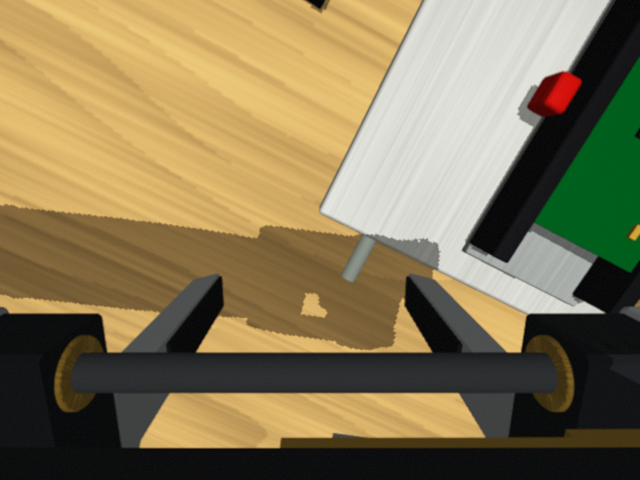

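The call was refused whole, so nothing moved. The picture shows only the open jaws over the bench at the start pose. I'll try a row with all the keys.

```bash
python3 -m handwheel '[{"dx":0,"dy":0.038,"dz":-0.024,"rx":0,"ry":0,"rz":0,"fingers":1}]'
```

```text
t: 0.25
tool_pos: [0.3083, -0.5473, 0.2049]
tool_rot: [0.375, 0.599, -0.376, 0.599]
ft_force: [0.5, 0.4, 0.4]
width: 0.0892
```

```bash
python3 -m handwheel '[{"dx":0,"dy":0.038,"dz":-0.024,"rx":0,"ry":0,"rz":0,"fingers":1},{"dx":0,"dy":0.038,"dz":-0.024,"rx":0,"ry":0,"rz":0,"fingers":1},{"dx":0,"dy":0.038,"dz":-0.024,"rx":0,"ry":0,"rz":0,"fingers":1},{"dx":0,"dy":0.038,"dz":-0.024,"rx":0,"ry":0,"rz":0,"fingers":1},{"dx":0,"dy":0.03,"dz":-0.02,"rx":0,"ry":0,"rz":0,"fingers":1},{"dx":0,"dy":0,"dz":0,"rx":0,"ry":0,"rz":0,"fingers":1},{"dx":0,"dy":0,"dz":0,"rx":0,"ry":0,"rz":0,"fingers":1}]'
python3 - <<'E'
from rig import r
from h import *
c=r.calibration("wrist");im=r.capture("wrist");bgr=im[:,:,::-1].copy();cv2.imwrite("pics/w2.png",bgr)
H,S,V=[a.astype(int) for a in cv2.split(cv2.cvtColor(bgr,cv2.COLOR_BGR2HSV))]
for ce,a,l in blobs((H>40)&(H<85)&(S>120)&(V>50),100):
    v,u=np.nonzero(l); print(ce,a,onplane(c,[ce],.067)[0],u.min(),u.max(),v.min(),v.max())
E
```

```text
t: 0.95
tool_pos: [0.4225, -0.3603, 0.2053]
tool_rot: [0.373, 0.601, -0.373, 0.6]
ft_force: [0.8, -0.9, 0.3]
width: 0.0333
[472.77491324 137.09122459] 2017 [ 0.5549661  -0.44305017  0.067     ] 435 511 104 170
[254.72102426 150.50471698] 1484 [ 0.46506367 -0.28517256  0.067     ] 234 276 129 172
[451.02982732 169.16797488] 1911 [ 0.52456238 -0.44044254  0.067     ] 414 488 138 200
[430.1270195 200.0551532] 1795 [ 0.49414237 -0.43786541  0.067     ] 394 467 170 230
```

View pics/w2.png

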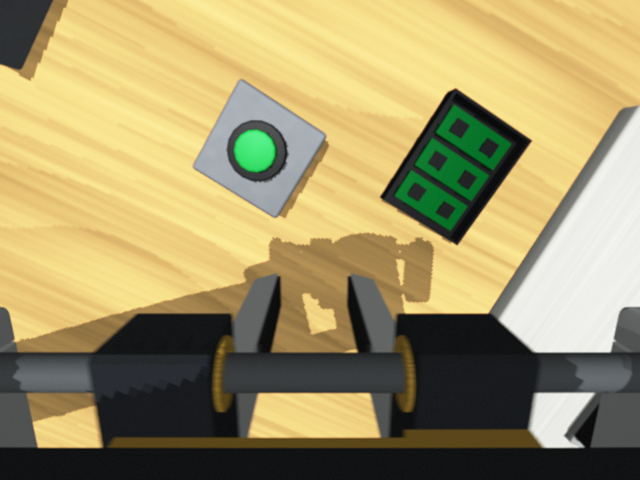

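The picture shows the green button at pixel (255,150), which gives (0.465, -0.285). Its apparent diameter of 37 mm fits the 36 mm given. Next is a closer look at the selector.

```bash
python3 -m handwheel '[{"dx":0,"dy":0.0196,"dz":-0.0378,"rx":0,"ry":0,"rz":0,"fingers":1},{"dx":0,"dy":0.0196,"dz":-0.0378,"rx":0,"ry":0,"rz":0,"fingers":1},{"dx":0,"dy":0.0196,"dz":-0.0378,"rx":0,"ry":0,"rz":0,"fingers":1},{"dx":0,"dy":0.0196,"dz":-0.0378,"rx":0,"ry":0,"rz":0,"fingers":1},{"dx":0,"dy":0.0196,"dz":-0.0378,"rx":0,"ry":0,"rz":0,"fingers":1},{"dx":0,"dy":0.0196,"dz":-0.0378,"rx":0,"ry":0,"rz":0,"fingers":1},{"dx":0,"dy":0.0196,"dz":-0.0378,"rx":0,"ry":0,"rz":0,"fingers":1},{"dx":0,"dy":0.0196,"dz":-0.0378,"rx":0,"ry":0,"rz":0,"fingers":1},{"dx":0,"dy":0,"dz":0,"rx":0,"ry":0,"rz":0,"fingers":1},{"dx":0,"dy":0,"dz":0,"rx":0,"ry":0,"rz":0,"fingers":1}]'
cat > look.py <<'E'
import sys
from rig import r
from h import *
np.set_printoptions(precision=4,suppress=True)
c=r.calibration("wrist");im=r.capture("wrist");bgr=im[:,:,::-1].copy();cv2.imwrite(sys.argv[1],bgr)
H,S,V=[a.astype(int) for a in cv2.split(cv2.cvtColor(bgr,cv2.COLOR_BGR2HSV))]
for nm,m,z,lo,hi in(("yellow",(H>20)&(H<35)&(S>150)&(V>90),.055,20,400),("green",(H>40)&(H<85)&(S>100)&(V>50),.055,20,400),("orange",(H>4)&(H<=18)&(S>160)&(V>80),.096,300,20000),("white",(S<50)&(V>170),.096,100,3000)):
    for ce,a,l in blobs(m,lo):
        p=onplane(c,[ce],z)[0]
        if a<hi and np.hypot(*(p[:2]-[.5175,.0265]))<.08:
            print(nm,ce,a,p)
            if nm=="white":
                b=cv2.boxPoints(cv2.minAreaRect(np.argwhere(l)[:,::-1].astype(np.float32)));print(onplane(c,b,z))
E
python3 look.py pics/w3.png
```

```text
t: 2.0
tool_pos: [0.4299, -0.0208, 0.2056]
tool_rot: [0.374, 0.6, -0.374, 0.6]
ft_force: [-0.4, -0.7, -0.4]
width: 0.0006
yellow [296.3821  34.6667] 123 [0.5701 0.0628 0.055 ]
yellow [336.5846  38.    ] 130 [0.5823 0.0324 0.055 ]
yellow [260.4553  54.122 ] 123 [0.5441 0.083  0.055 ]
yellow [369.3615  62.8154] 130 [ 0.5777 -0.0003  0.055 ]
yellow [385.2459 100.6148] 122 [ 0.5577 -0.0261  0.055 ]
yellow [380.6891 141.0252] 119 [ 0.5272 -0.0384  0.055 ]
yellow [358.5413 172.9633] 109 [ 0.4947 -0.0339  0.055 ]
green [239.6148  89.6557] 122 [0.5115 0.0875 0.055 ]
orange [309.57   101.2593] 914 [0.5244 0.0281 0.096 ]
white [302.8323  66.1337] 501 [0.5437 0.0429 0.096 ]
[[0.5551 0.0559 0.096 ]
 [0.5591 0.0502 0.096 ]
 [0.5319 0.0294 0.096 ]
 [0.5277 0.0352 0.096 ]]
```

View pics/w3.png

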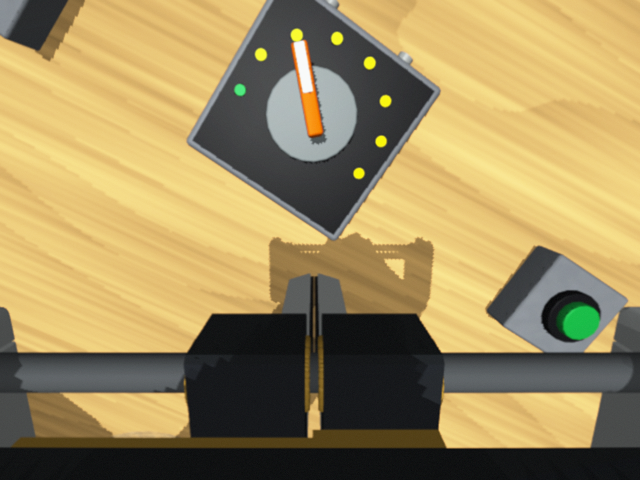

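The pointer is at the third dot (click 2) at pixel (297,45), and the axis is at about (0.519, 0.025). The target is click 5. I'll rotate the hand and move it beside the pointer.

```bash
python3 -m handwheel '[{"dx":0,"dy":0,"dz":0,"rx":-0.147,"ry":0,"rz":0,"fingers":1},{"dx":0,"dy":0,"dz":0,"rx":-0.147,"ry":0,"rz":0,"fingers":1},{"dx":0,"dy":0,"dz":0,"rx":-0.147,"ry":0,"rz":0,"fingers":1},{"dx":0,"dy":0,"dz":0,"rx":-0.147,"ry":0,"rz":0,"fingers":1},{"dx":0,"dy":0,"dz":0,"rx":-0.147,"ry":0,"rz":0,"fingers":1},{"dx":0,"dy":0,"dz":0,"rx":-0.147,"ry":0,"rz":0,"fingers":1},{"dx":0,"dy":0,"dz":0,"rx":-0.147,"ry":0,"rz":0,"fingers":1},{"dx":0,"dy":0,"dz":0,"rx":-0.147,"ry":0,"rz":0,"fingers":1},{"dx":0,"dy":0,"dz":0,"rx":-0.147,"ry":0,"rz":0,"fingers":1},{"dx":0,"dy":0,"dz":0,"rx":-0.147,"ry":0,"rz":0,"fingers":1},{"dx":0,"dy":0,"dz":0,"rx":-0.147,"ry":0,"rz":0,"fingers":1},{"dx":0,"dy":0,"dz":0,"rx":-0.147,"ry":0,"rz":0,"fingers":1},{"dx":0,"dy":0.003,"dz":0.045,"rx":0,"ry":0,"rz":0,"fingers":1},{"dx":0,"dy":0.003,"dz":0.045,"rx":0,"ry":0,"rz":0,"fingers":1},{"dx":0,"dy":0.003,"dz":0.045,"rx":0,"ry":0,"rz":0,"fingers":1},{"dx":0,"dy":0,"dz":0,"rx":0,"ry":0,"rz":0,"fingers":1},{"dx":0,"dy":0,"dz":0,"rx":0,"ry":0,"rz":0,"fingers":1}]'
python3 - <<'E'
from rig import r
from scipy.spatial.transform import Rotation as R
import numpy as np
s=r.get_state();M=R.from_quat(s['tool_rot']).as_matrix();d=M.T@(np.array([.532,.0675,.075])-s['tool_pos']);print(d,np.degrees(np.arctan2(M[1,2],M[0,2])))
E
```

```text
t: 3.75
tool_pos: [0.5322, 0.0671, 0.2047]
tool_rot: [-0.225, 0.671, 0.225, 0.67]
ft_force: [0.0, 0.6, -0.0]
width: 0.0005
[0.12971621 0.00036224 0.00024378] 37.14492178023607
```

```bash
python3 -m handwheel '[{"dx":0.03,"dy":0,"dz":0,"rx":0,"ry":0,"rz":0,"fingers":1},{"dx":0.03,"dy":0,"dz":0,"rx":0,"ry":0,"rz":0,"fingers":1},{"dx":0.03,"dy":0,"dz":0,"rx":0,"ry":0,"rz":0,"fingers":1},{"dx":0.025,"dy":0,"dz":0,"rx":0,"ry":0,"rz":0,"fingers":1},{"dx":0.013,"dy":0,"dz":0,"rx":0,"ry":0,"rz":0,"fingers":1},{"dx":0,"dy":0,"dz":0,"rx":0,"ry":0,"rz":0,"fingers":1},{"dx":0,"dy":-0.004,"dz":0,"rx":0,"ry":0,"rz":0,"fingers":1},{"dx":0,"dy":-0.004,"dz":0,"rx":0,"ry":0,"rz":0,"fingers":1},{"dx":0,"dy":0,"dz":0,"rx":0,"ry":0,"rz":0,"fingers":1}]'
python3 -m handwheel '[{"dx":0,"dy":-0.002,"dz":0,"rx":0,"ry":0,"rz":0,"fingers":1},{"dx":0,"dy":-0.002,"dz":0,"rx":0,"ry":0,"rz":0,"fingers":1},{"dx":0,"dy":0,"dz":0,"rx":0,"ry":0,"rz":0,"fingers":1}]'
```

```text
t: 4.65
tool_pos: [0.5381, 0.0617, 0.0791]
tool_rot: [-0.226, 0.669, 0.225, 0.671]
ft_force: [-0.8, -0.3, -0.0]
width: 0.0006
t: 4.95
tool_pos: [0.5391, 0.0596, 0.0778]
tool_rot: [-0.225, 0.67, 0.226, 0.67]
ft_force: [-0.9, 2.2, 2.6]
width: 0.0004
```

Contact is at about 2 N, as planned. Now push along the arc.

```bash
python3 -m handwheel '[{"dx":0,"dy":-0.0022,"dz":0.0008,"rx":0.06,"ry":0,"rz":0,"fingers":1},{"dx":0,"dy":-0.0022,"dz":0.0008,"rx":0.06,"ry":0,"rz":0,"fingers":1},{"dx":0,"dy":-0.0022,"dz":0.0008,"rx":0.06,"ry":0,"rz":0,"fingers":1},{"dx":0,"dy":-0.0022,"dz":0.0008,"rx":0.06,"ry":0,"rz":0,"fingers":1},{"dx":0,"dy":-0.0022,"dz":0.0008,"rx":0.06,"ry":0,"rz":0,"fingers":1},{"dx":0,"dy":-0.0022,"dz":0.0008,"rx":0.06,"ry":0,"rz":0,"fingers":1}]'
python3 -m handwheel '[{"dx":0,"dy":-0.0022,"dz":0.0008,"rx":0.06,"ry":0,"rz":0,"fingers":1},{"dx":0,"dy":-0.0022,"dz":0.0008,"rx":0.06,"ry":0,"rz":0,"fingers":1},{"dx":0,"dy":-0.0022,"dz":0.0008,"rx":0.06,"ry":0,"rz":0,"fingers":1},{"dx":0,"dy":-0.0022,"dz":0.0008,"rx":0.06,"ry":0,"rz":0,"fingers":1},{"dx":0,"dy":-0.0022,"dz":0.0008,"rx":0.06,"ry":0,"rz":0,"fingers":1},{"dx":0,"dy":-0.0022,"dz":0.0008,"rx":0.06,"ry":0,"rz":0,"fingers":1},{"dx":0,"dy":0,"dz":0,"rx":0,"ry":0,"rz":0,"fingers":1}]'
cat > where.py <<'E'
from rig import r
from scipy.spatial.transform import Rotation as R
import numpy as np
s=r.get_state();M=R.from_quat(s['tool_rot']).as_matrix();h=np.degrees(np.arctan2(M[1,2],M[0,2]))
d=M.T@(s['tool_pos']-np.array([.519,.025,0]));print("heading",h,"turned",37.4-h,"lateral,radial",d[1:],"F tool",M.T@s['ft_force'])
# pointer centre-line angle if touching the finger: face at lateral-8, corner tilt ignored
E
python3 where.py
```

```text
t: 5.55
tool_pos: [0.5497, 0.0498, 0.0774]
tool_rot: [-0.102, 0.7, 0.101, 0.7]
ft_force: [-0.4, -0.3, 0.1]
width: 0.0008
t: 6.25
tool_pos: [0.5561, 0.0376, 0.0774]
tool_rot: [0.025, 0.707, -0.025, 0.707]
ft_force: [-0.1, 0.4, 0.0]
width: 0.0003
heading -3.9969346692995167 turned 41.39693466929951 lateral,radial [0.01513147 0.03616402] F tool [-0.03394354  0.39135002 -0.09897539]
```

```bash
cat > ang.py <<'E'
import sys
from rig import r
from h import *
n="side";c=r.calibration(n);bgr=r.capture(n)[:,:,::-1].copy();cv2.imwrite(sys.argv[1],bgr[205:325,295:415].repeat(5,0).repeat(5,1))
H,S,V=[a.astype(int) for a in cv2.split(cv2.cvtColor(bgr,cv2.COLOR_BGR2HSV))]
m=(H>4)&(H<=19)&(S>130)&(V>80);m[:225]=0;m[305:]=0;m[:,:305]=0;m[:,405:]=0
for ce,a,l in blobs(m,15): print(ce,a,onplane(c,[ce],.09)[0])
E
python3 ang.py pics/s1.png
```

```text
[353.65677966 248.36016949] 236 [0.5198427  0.03829758 0.09      ]
```

View pics/s1.png

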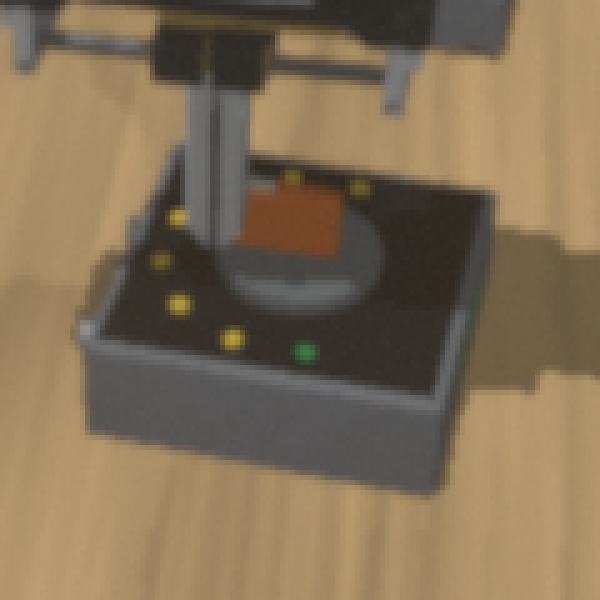

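The finger is at 41° and unloaded. The pointer has already snapped on into its second click, with its tail at the lower right of the crop. Now go slowly for the third.

```bash
python3 -m handwheel '[{"dx":0,"dy":-0.0022,"dz":0.0008,"rx":0.06,"ry":0,"rz":0,"fingers":1},{"dx":0,"dy":-0.0022,"dz":0.0008,"rx":0.06,"ry":0,"rz":0,"fingers":1},{"dx":0,"dy":-0.0022,"dz":0.0008,"rx":0.06,"ry":0,"rz":0,"fingers":1},{"dx":0,"dy":-0.0011,"dz":0.0004,"rx":0.03,"ry":0,"rz":0,"fingers":1},{"dx":0,"dy":-0.0011,"dz":0.0004,"rx":0.03,"ry":0,"rz":0,"fingers":1},{"dx":0,"dy":-0.0011,"dz":0.0004,"rx":0.03,"ry":0,"rz":0,"fingers":1},{"dx":0,"dy":0,"dz":0,"rx":0,"ry":0,"rz":0,"fingers":1}]'; python3 where.py
python3 -m handwheel '[{"dx":0,"dy":-0.0011,"dz":0.0004,"rx":0.03,"ry":0,"rz":0,"fingers":1},{"dx":0,"dy":-0.0011,"dz":0.0004,"rx":0.03,"ry":0,"rz":0,"fingers":1},{"dx":0,"dy":0,"dz":0,"rx":0,"ry":0,"rz":0,"fingers":1}]'; python3 where.py
python3 -m handwheel '[{"dx":0,"dy":-0.0011,"dz":0.0004,"rx":0.03,"ry":0,"rz":0,"fingers":1},{"dx":0,"dy":-0.0011,"dz":0.0004,"rx":0.03,"ry":0,"rz":0,"fingers":1},{"dx":0,"dy":0,"dz":0,"rx":0,"ry":0,"rz":0,"fingers":1}]'; python3 where.py
```

```text
t: 7.0
tool_pos: [0.5578, 0.0271, 0.0775]
tool_rot: [0.12, 0.697, -0.12, 0.697]
ft_force: [-0.5, -1.1, -0.1]
width: -0.0001
heading -19.499066362066152 turned 56.89906636206615 lateral,radial [0.01498405 0.03589899] F tool [ 0.1401618  -1.16618237 -0.0925604 ]
t: 7.3
tool_pos: [0.5579, 0.0255, 0.0774]
tool_rot: [0.141, 0.693, -0.14, 0.693]
ft_force: [1.0, 3.6, -0.3]
width: 0.0002
heading -22.987116260331835 turned 60.38711626033184 lateral,radial [0.01575779 0.03559291] F tool [ 0.26714548  3.64906778 -0.50928367]
t: 7.6
tool_pos: [0.5577, 0.0224, 0.0775]
tool_rot: [0.161, 0.688, -0.162, 0.688]
ft_force: [1.0, 2.6, 0.0]
width: 0.0005
heading -26.40552845191947 turned 63.80552845191947 lateral,radial [0.01488162 0.03577098] F tool [-0.03089947  2.79778214 -0.24354819]
```

```bash
python3 -m handwheel '[{"dx":0,"dy":-0.0011,"dz":0.0004,"rx":0.03,"ry":0,"rz":0,"fingers":1},{"dx":0,"dy":-0.0011,"dz":0.0004,"rx":0.03,"ry":0,"rz":0,"fingers":1},{"dx":0,"dy":-0.0011,"dz":0.0004,"rx":0.03,"ry":0,"rz":0,"fingers":1}]'; python3 where.py
python3 -m handwheel '[{"dx":0,"dy":-0.0011,"dz":0.0004,"rx":0.03,"ry":0,"rz":0,"fingers":1},{"dx":0,"dy":0,"dz":0,"rx":0,"ry":0,"rz":0,"fingers":1}]'; python3 where.py
python3 -m handwheel '[{"dx":0,"dy":-0.0011,"dz":0.0004,"rx":0.03,"ry":0,"rz":0,"fingers":1},{"dx":0,"dy":0,"dz":0,"rx":0,"ry":0,"rz":0,"fingers":1}]'; python3 where.py;python3 ang.py pics/s2.png
```

```text
t: 7.9
tool_pos: [0.5571, 0.0187, 0.0775]
tool_rot: [0.193, 0.68, -0.193, 0.68]
ft_force: [0.4, 1.1, -0.9]
width: 0.0005
heading -31.647556253595276 turned 69.04755625359527 lateral,radial [0.01458874 0.03573368] F tool [ 0.92438912  1.1243856  -0.19198201]
t: 8.1
tool_pos: [0.5568, 0.0173, 0.0775]
tool_rot: [0.202, 0.678, -0.203, 0.677]
ft_force: [0.8, -0.3, -0.1]
width: 0.0005
heading -33.282975927238354 turned 70.68297592723835 lateral,radial [0.01424882 0.03585799] F tool [0.13627847 0.21334332 0.86114667]
t: 8.3
tool_pos: [0.5566, 0.0165, 0.0775]
tool_rot: [0.212, 0.674, -0.213, 0.674]
ft_force: [-0.4, -0.4, 1.5]
width: 0.0003
heading -35.003707407792376 turned 72.40370740779238 lateral,radial [0.01455817 0.0357179 ] F tool [-1.53804497 -0.60112611 -0.12439497]
[353.60663507 247.99052133] 211 [0.52005929 0.03698609 0.09      ]
```

```bash
python3 -m handwheel '[{"dx":0,"dy":-0.0011,"dz":0.0004,"rx":0.03,"ry":0,"rz":0,"fingers":1},{"dx":0,"dy":-0.0011,"dz":0.0004,"rx":0.03,"ry":0,"rz":0,"fingers":1},{"dx":0,"dy":-0.0011,"dz":0.0004,"rx":0.03,"ry":0,"rz":0,"fingers":1},{"dx":0,"dy":0,"dz":0,"rx":0,"ry":0,"rz":0,"fingers":1}]'; python3 where.py; python3 ang.py pics/s2.png
```

```text
t: 8.75
tool_pos: [0.5556, 0.0133, 0.0774]
tool_rot: [0.243, 0.664, -0.243, 0.664]
ft_force: [-0.0, -0.6, -0.3]
width: 0.0001
heading -40.17098619226938 turned 77.57098619226937 lateral,radial [0.01466502 0.0355039 ] F tool [ 0.30541236 -0.50715699  0.39711071]
[353.47643979 247.77486911] 191 [0.52040746 0.0362482  0.09      ]
```

View pics/s2.png

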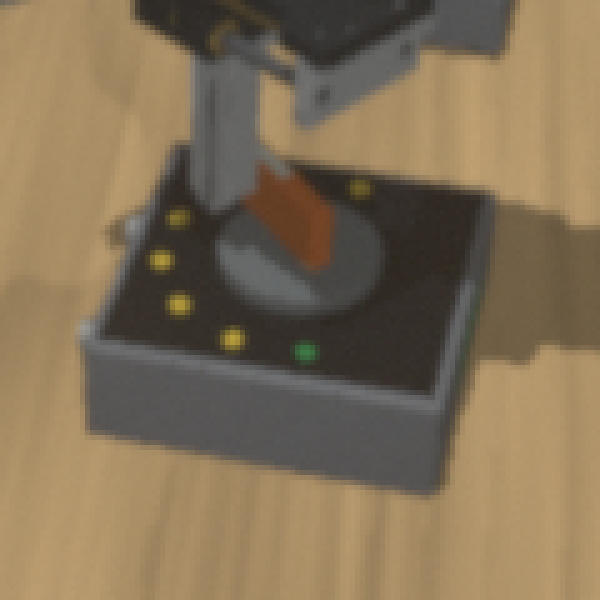

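The crop shows that the pointer has snapped on clear of the finger. I'll lift off and measure it from above.

```bash
python3 -m handwheel '[{"dx":0,"dy":0.005,"dz":0,"rx":0,"ry":0,"rz":0,"fingers":1},{"dx":-0.02,"dy":0.005,"dz":0,"rx":0,"ry":0,"rz":0,"fingers":1},{"dx":-0.035,"dy":0,"dz":0,"rx":0,"ry":0,"rz":0,"fingers":1},{"dx":-0.035,"dy":0,"dz":0,"rx":0,"ry":0,"rz":0,"fingers":1},{"dx":-0.035,"dy":0,"dz":0,"rx":0,"ry":0,"rz":0,"fingers":1},{"dx":0,"dy":-0.035,"dz":0,"rx":0,"ry":0,"rz":0,"fingers":1},{"dx":0,"dy":-0.04,"dz":0,"rx":0,"ry":0,"rz":0,"fingers":1},{"dx":0,"dy":-0.04,"dz":0,"rx":0,"ry":0,"rz":0,"fingers":1},{"dx":0,"dy":-0.03,"dz":0,"rx":0,"ry":0,"rz":0,"fingers":1},{"dx":0,"dy":0,"dz":0,"rx":0,"ry":0,"rz":0,"fingers":1},{"dx":0,"dy":0,"dz":0,"rx":0,"ry":0,"rz":0,"fingers":1}]'; python3 look.py pics/w4.png; python3 - <<'E'
from rig import r
from scipy.spatial.transform import Rotation as R
import numpy as np
s=r.get_state();M=R.from_quat(s['tool_rot']).as_matrix();print("to green",M.T@(np.array([.466,-.284,.085])-s['tool_pos']))
E
```

```text
t: 9.9
tool_pos: [0.4689, -0.0899, 0.2027]
tool_rot: [0.243, 0.664, -0.243, 0.664]
ft_force: [0.5, 0.2, -0.2]
width: 0.0003
yellow [244.0634   7.8803] 142 [0.544  0.0837 0.055 ]
yellow [285.3841   6.0725] 138 [0.5698 0.0635 0.055 ]
yellow [321.9549  27.2932] 133 [0.5822 0.0331 0.055 ]
yellow [343.2857  64.8651] 126 [0.5777 0.0006 0.055 ]
yellow [344.0354 107.3805] 113 [ 0.5575 -0.0254  0.055 ]
yellow [325.6726 143.2212] 113 [ 0.5271 -0.0377  0.055 ]
yellow [293.5943 164.0566] 106 [ 0.4947 -0.0332  0.055 ]
green [210.3172  32.3862] 145 [0.5113 0.0882 0.055 ]
orange [275.4006  86.6218] 1293 [0.5228 0.0161 0.096 ]
white [304.1134  89.5486] 494 [0.5374 0.0011 0.096 ]
[[ 0.5243  0.0127  0.096 ]
 [ 0.5302  0.0167  0.096 ]
 [ 0.5507 -0.0105  0.096 ]
 [ 0.5449 -0.0147  0.096 ]]
to green [ 0.11762564 -0.1508662   0.12285247]
```

View pics/w4.png

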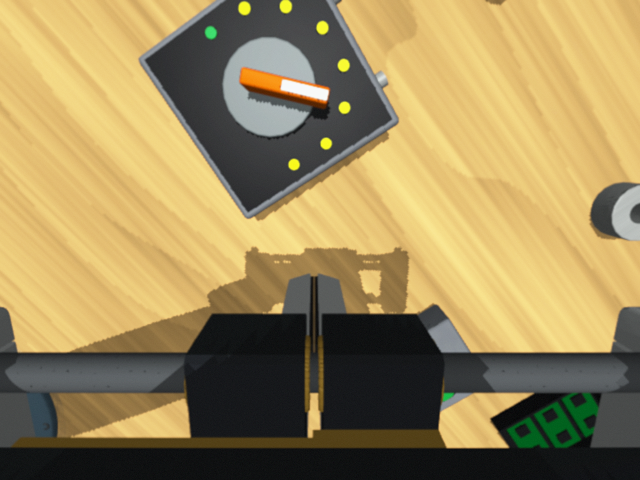

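The white line is at heading -53°, 90.4° clockwise of the start (37.4°), so it is exactly three clicks on and points at the sixth dot at (344,107). Next, the green button.

```bash
python3 -m handwheel '[{"dx":0,"dy":-0.03,"dz":0.0246,"rx":0,"ry":0,"rz":0,"fingers":1},{"dx":0,"dy":-0.03,"dz":0.0246,"rx":0,"ry":0,"rz":0,"fingers":1},{"dx":0,"dy":-0.03,"dz":0.0246,"rx":0,"ry":0,"rz":0,"fingers":1},{"dx":0,"dy":-0.03,"dz":0.0246,"rx":0,"ry":0,"rz":0,"fingers":1},{"dx":0,"dy":-0.031,"dz":0.0246,"rx":0,"ry":0,"rz":0,"fingers":1},{"dx":0.04,"dy":0,"dz":0,"rx":0,"ry":0,"rz":0,"fingers":1},{"dx":0.04,"dy":0,"dz":0,"rx":0,"ry":0,"rz":0,"fingers":1},{"dx":0.03,"dy":0,"dz":0,"rx":0,"ry":0,"rz":0,"fingers":1},{"dx":0.015,"dy":0,"dz":0,"rx":0,"ry":0,"rz":0,"fingers":1},{"dx":0,"dy":0,"dz":0,"rx":0,"ry":0,"rz":0,"fingers":1},{"dx":0,"dy":0,"dz":0,"rx":0,"ry":0,"rz":0,"fingers":1}]'
python3 -m handwheel '[{"dx":0.004,"dy":0,"dz":0,"rx":0,"ry":0,"rz":0,"fingers":1},{"dx":0.004,"dy":0,"dz":0,"rx":0,"ry":0,"rz":0,"fingers":1},{"dx":0.002,"dy":0,"dz":0,"rx":0,"ry":0,"rz":0,"fingers":1},{"dx":0.002,"dy":0,"dz":0,"rx":0,"ry":0,"rz":0,"fingers":1},{"dx":0.001,"dy":0,"dz":0,"rx":0,"ry":0,"rz":0,"fingers":1},{"dx":0,"dy":0,"dz":0,"rx":0,"ry":0,"rz":0,"fingers":1}]'
```

```text
t: 11.05
tool_pos: [0.4667, -0.2848, 0.0786]
tool_rot: [0.242, 0.664, -0.242, 0.665]
ft_force: [1.0, 0.1, 0.4]
width: 0.0004
t: 11.65
tool_pos: [0.4657, -0.2847, 0.0648]
tool_rot: [0.242, 0.664, -0.243, 0.664]
ft_force: [-0.5, 0.7, 2.1]
width: 0.0003
```

```bash
python3 -m handwheel '[{"dx":0.002,"dy":0,"dz":0,"rx":0,"ry":0,"rz":0,"fingers":1},{"dx":0.002,"dy":0,"dz":0,"rx":0,"ry":0,"rz":0,"fingers":1},{"dx":0,"dy":0,"dz":0,"rx":0,"ry":0,"rz":0,"fingers":1}]'
python3 -m handwheel '[{"dx":0.0015,"dy":0,"dz":0,"rx":0,"ry":0,"rz":0,"fingers":1},{"dx":0,"dy":0,"dz":0,"rx":0,"ry":0,"rz":0,"fingers":1},{"dx":0,"dy":0,"dz":0,"rx":0,"ry":0,"rz":0,"fingers":1}]'
```

```text
t: 11.95
tool_pos: [0.4658, -0.2848, 0.0612]
tool_rot: [0.242, 0.664, -0.243, 0.664]
ft_force: [-1.5, 1.4, 7.8]
width: 0.0005
t: 12.25
tool_pos: [0.4659, -0.2849, 0.061]
tool_rot: [0.242, 0.664, -0.242, 0.664]
ft_force: [-4.8, 4.2, 16.2]
width: 0.0005
```

The button has bottomed out: z stopped at 0.061 and the force rose to 16 N. I'll retract straight up, then take a last look with the scene and side cameras.

```bash
python3 -m handwheel '[{"dx":-0.004,"dy":0,"dz":0,"rx":0,"ry":0,"rz":0,"fingers":1},{"dx":-0.01,"dy":0,"dz":0,"rx":0,"ry":0,"rz":0,"fingers":1},{"dx":-0.03,"dy":0,"dz":0,"rx":0,"ry":0,"rz":0,"fingers":1},{"dx":-0.04,"dy":0,"dz":0,"rx":0,"ry":0,"rz":0,"fingers":1},{"dx":-0.04,"dy":0,"dz":0,"rx":0,"ry":0,"rz":0,"fingers":1},{"dx":-0.03,"dy":-0.02,"dz":0,"rx":0,"ry":0,"rz":0,"fingers":1},{"dx":0,"dy":-0.04,"dz":0,"rx":0,"ry":0,"rz":0,"fingers":1},{"dx":0,"dy":-0.04,"dz":0,"rx":0,"ry":0,"rz":0,"fingers":1},{"dx":0,"dy":0,"dz":0,"rx":0,"ry":0,"rz":0,"fingers":1},{"dx":0,"dy":0,"dz":0,"rx":0,"ry":0,"rz":0,"fingers":1}]'
python3 - <<'E'
from rig import r
from h import *
np.set_printoptions(precision=4,suppress=True)
for n,new in(("scene",r.capture("scene")),("wrist",r.capture("wrist"))):
    b=new[:,:,::-1].copy();cv2.imwrite(f"pics/{n}9.png",b)
    H,S,V=[a.astype(int) for a in cv2.split(cv2.cvtColor(b,cv2.COLOR_BGR2HSV))]
    c=r.calibration(n)
    for ce,a,l in blobs((H>40)&(H<85)&(S>120)&(V>50),90): print(n,ce,a,onplane(c,[ce],.067 if n=="wrist" else .065)[0])
    if n=="scene":
        o=cv2.imread("pics/scene0.png");print("changed (u,v,area):",[(ce.round(),a) for ce,a,l in blobs(cv2.absdiff(o,b).max(2)>60,20)])
a=cv2.imread("pics/scene9.png")[190:320,180:520];w=cv2.resize(cv2.imread("pics/wrist9.png"),(400,300))
out=np.zeros((600,800,3),np.uint8);out[:300]=cv2.resize(a,(800,300));out[300:,:400]=w;cv2.imwrite("pics/last.png",out)
E
```

```text
t: 13.25
tool_pos: [0.4006, -0.361, 0.2126]
tool_rot: [0.243, 0.664, -0.243, 0.664]
ft_force: [-0.5, -0.2, 0.1]
width: 0.0001
scene [  9.3924 214.065 ] 446 [ 0.4075 -0.7811  0.065 ]
scene [211.5278 222.8889] 108 [ 0.4755 -0.2792  0.065 ]
scene [136.4648 255.4883] 469 [ 0.6104 -0.4249  0.065 ]
changed (u,v,area): [(array([116.,   7.]), np.int32(547)), (array([209.,  16.]), np.int32(1641)), (array([329.,  33.]), np.int32(2059)), (array([373.,  58.]), np.int32(3612)), (array([55., 30.]), np.int32(705)), (array([131.,  34.]), np.int32(122)), (array([73., 54.]), np.int32(250)), (array([159.,  65.]), np.int32(798)), (array([64., 66.]), np.int32(99)), (array([94., 76.]), np.int32(545)), (array([289.,  83.]), np.int32(125)), (array([77., 76.]), np.int32(30)), (array([62., 97.]), np.int32(489)), (array([197.,  94.]), np.int32(85)), (array([ 49., 104.]), np.int32(26)), (array([142., 106.]), np.int32(56)), (array([133., 117.]), np.int32(23)), (array([345., 127.]), np.int32(311)), (array([ 68., 132.]), np.int32(23)), (array([172., 134.]), np.int32(27)), (array([174., 148.]), np.int32(126)), (array([283., 176.]), np.int32(144)), (array([169., 191.]), np.int32(2226)), (array([351., 185.]), np.int32(352)), (array([296., 194.]), np.int32(798)), (array([188., 212.]), np.int32(1965)), (array([327., 226.]), np.int32(108)), (array([346., 223.]), np.int32(43)), (array([346., 231.]), np.int32(71))]
wrist [313.0423 116.3022] 1489 [ 0.4651 -0.2842  0.067 ]
wrist [500.6573 192.9254] 1742 [ 0.55   -0.4391  0.067 ]
wrist [470.2467 212.8511] 1686 [ 0.5196 -0.4365  0.067 ]
wrist [440.5821 232.4136] 1627 [ 0.489  -0.4341  0.067 ]
```

View pics/last.png

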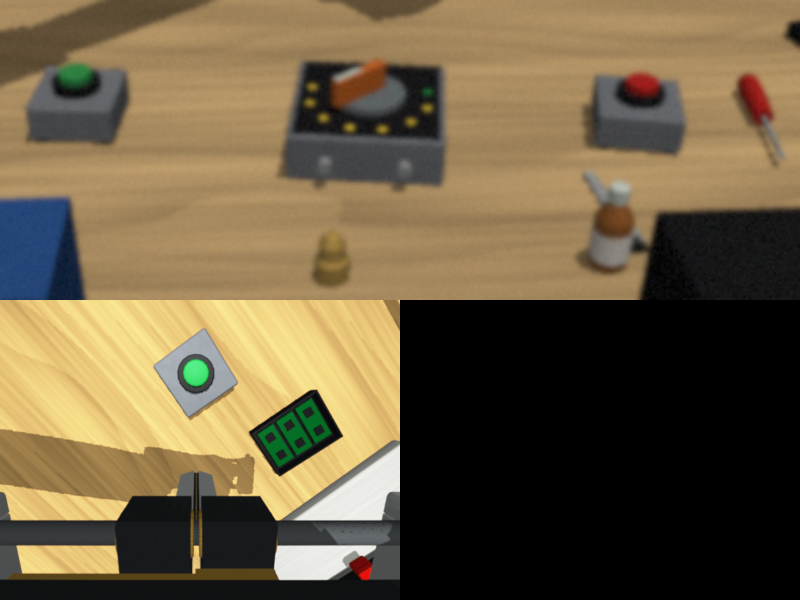

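The green button is up again at its original pixel (211.5, 222.9). The selector has moved, and the only other changes in view are the arm and its shadow.

```bash
python3 -c "
from rig import r
print(r.hand_in())"
```

```text
the job is handed in; nothing more can be done
None
```

The selector now rests three clicks clockwise of where it started, and the green button was pressed fully and came back up. I handed the job in at about 13 s. No verdict was reported.

- **Selector:** it started at the third dot (click 2) and now stands at the sixth dot (click 5). The view from above gave a turn of 90.4°. The highest force I read while pushing was about 4 N, though I sampled it only between moves, not continuously.
- **Green button:** it stopped at z = 0.061 m, which is 6 mm down, with 16 N on the fingertip. It was then up again at its original pixel, and its position differed by about 1 mm between the two wrist views.
- **Everything else:** the last scene picture showed changes only at the selector, the arm and its shadows. The red button was never approached. The fingers ended clear of everything, at z = 0.21 m.

Two things did not go as planned:
- **Refused call:** the first move was refused whole because each row needs all seven values. Nothing moved.
- **Early second click:** the second click had already snapped over at about 41° of finger travel, earlier than expected. I did the third click in smaller steps and checked it before pressing the button.

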